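# Log a welded sheet on the piece counter braced against the bench fence

### The arm

A 6-joint arm with a two-finger parallel gripper is mounted at the origin on the work surface. World frame = base frame: x ahead of the robot, y to its left, z up, the work surface at z = 0. Lengths are in m, angles in rad, forces in N, time in s.
With the tool pointing down it reaches from about 0.425 to 0.95 m from the base axis. Payload 3.5 kg.
Tool frame: the origin (TCP) lies midway between the tips of the shut fingers; the grasp point (between the pads) lies 19 mm behind it; z points along the fingers, y is the line along which they close (so a half turn about z gives the same grasp; the last joint's range is limited). The gripper opens to 85 mm and grips with 20 to 120 N. Pads are 22 mm wide; open, the fingers measure 114 mm over their backs; the gripper's body (76 mm by 85 mm) begins 54 mm behind the grasp point. The pads swing forward as they close: fully open they stand 13 mm farther back than shut.
Start: joints at [-1.342, 0.286, 1.577, -0, 1.279, -0.15], TCP at [0.25, -0.627, 0.195] pointing down, gripper open.
Joint ranges: [-2.77, 2.77], [-0.9, 2.22], [0.21, 2.48], [-1.53, 4.67], [0.24, 2.81], [-2.84, 2.84]. Speed limits (rad/s): [2.79, 2.79, 3.14, 3.14, 3.14, 3.14].

### API

Orientations are given as a unit quaternion [x, y, z, w].
In Python, from plant import get_state, read_camera, ctrl gives the robot as it stands.
- The arm moves only by the shell command python3 -m crank 'ROWS' [FORCE]. ROWS is JSON, a list of rows, each a list of 3 entries, a list of its own where there are three numbers: the shift along the tool's x, y, z in mm, then the turn about the tool's z in degrees, then the closure in counts, from 0 (fully open) to 255 (shut). In form: [[[tx, ty, tz], yaw, claw], ...]. A call has 1 to 10 rows; each row is the pose to reach, as a shift and turn from the pose commanded when the call began, along the tool's axes at that moment; what a row does not reach only later rows make up. A row lasts 1/10 s, in which the tool goes at most 50 mm and 8.59 degrees, less where a joint would pass 70% of its speed; a pose out of reach is approached as far as the arm can. A call with a gripper value outside its range is refused whole. The fingers move at their own pace and stop on an object; FORCE is the grip in N (left out, the last holds). Time passes only in rows, so rows that repeat a pose let the fingers close. It gives the time, the measured TCP pose, the force, the opening and the grip force at its end, in the units of the state.
- get_state(): the state, without advancing time (a new reading comes with each control period).
- read_camera(name): name is "scene" or "side" or "wrist"; returns a dict with "frame" (480x640x3 uint8, blue, green, red), "range_z" (480x640 float32, m along the optical axis (not along the pixel's ray), 0 where there is no reading), "vfov" (degrees; the focal length in pixels is half the picture's height over the tangent of half this angle, whatever the lens; pixels are square), "cx", "cy" (the principal point, pixels), "origin" and "orientation" of the camera in the world. Camera axes: x right, y down, z forward; pixel columns grow to the right and rows downward; lengths in m; the calibration is good to about 2 mm. A picture is of the moment at which its call begins.
- ctrl.sign_off(): hands the job in; it is judged then, once.
The state is a dict: "time": time; "qpos": joint angles; "dq": joint speeds; "joint_efforts": joint torques, N m; "eef_pos": TCP position; "tcp_rot": TCP orientation; "contact_force": force on the tool from outside, world axes, zero at the start; "wrist_torque": the same for the moment, N m; "opening": opening from 0.0 (shut) to 1.0 (fully open); "finger_force": force on a finger pad.
Only numpy, scipy, OpenCV 4.12 (cv2) and the standard library are available. Lean on these libraries where they do the work, as an engineer would, in place of code of your own. Each camera call takes 0.05 s, during which the arm holds its last target. There are 200 camera calls.

### The job

A sheet has just come off the spot welder, so log it on the loose blue piece counter: slide the counter up against the fixed aluminium fence it faces, and with it braced there push the green button on its other end fully in and hold it in for a moment. Then let the button spring back out and leave the counter upright, resting squarely against the fence. Leave the grey timer with the red button where it stands.

Things in the scene. Friction and masses are not known exactly. Their poses are not given: they have to be found in the camera images.
- counter_mid (a point): Centre of the loose blue counter, 28 mm above its underside: box 95 x 70 x 56 mm (x, y, z), 0.16 kg, white top, dark display. Plain +x end faces the fence, 30 to 55 mm off, within 9 deg of square. Mid -x end, 28 mm up: round green button, 30 mm across, moves along x, stands 16 mm out (face 63.5 mm from this point). Unbraced, it slides before the button is in.
- counter_button (a joint): Travel of the counter's green button: 0 out, 0.008 m fully in (its face then still stands 8 mm out of the case). Pressing moves it towards the counter's +x. Spring: starts to move at about 2.5 N, about 7 N fully in; comes back out by itself when released.
- fence_face (a point): Fixed stop: aluminium bar with a yellow line, screwed to the bench, 260 mm long (y), 22 mm thick, 36 mm tall. This point is the middle of its flat upright working face, 18 mm above the bench. The face looks to its own -x, where counter and timer stand side by side; its +x is the direction to push. The counter's centre is about 60 mm to one side of this point along y.
- timer_mid (a point): Centre of the loose bench timer, 28 mm above its underside: same case and button as the counter, but grey, with a white dial and black knob on top (67 mm tall in all) and a red button. It stands beside the counter, centres about 120 mm apart along the fence, on either side. To be left alone.
There are look-alikes about, which are no part of the job. What is shaped like the part that bears counter_mid but orange is not meant.

How it is judged:
By the outcome, as a careful person would: the job done as asked, in the order asked, and still so for the second after the job is handed in, with the robot touching nothing.
It also fails if it takes over 32 s, if anything falls off the work surface, if the arm or the gripper's body presses on something with over 40 N, if the wrist force passes 120 N, or if a joint passes its speed limit or range.

## Working session

There is one attempt and no reset: what is moved stays moved. The work goes in short steps, Python scripts to look and compute and a shell command to move; the robot and the scene stay as the last step left them, time stands still between calls to the robot, and variables do not carry over. Pictures are saved under pics/ and viewed, at most 10 in all, crops included, and the job is handed in when it is done.

```bash
mkdir -p pics; ls; cat > h.py <<'E'
import numpy as np, cv2
from scipy.spatial.transform import Rotation as R
from plant import get_state, read_camera, ctrl
def pts(c):
    f=240/np.tan(np.radians(c["vfov"]/2)); z=c["range_z"]
    v,u=np.mgrid[0:480,0:640]
    P=np.stack([(u-c["cx"])/f*z,(v-c["cy"])/f*z,z],-1)
    W=P@R.from_quat(c["orientation"]).as_matrix().T+np.array(c["origin"]); W[z==0]=np.nan
    return W
E
python3 - <<'E'
from h import *
ims=[]
for n in ("scene","side"):
    c=read_camera(n); np.savez(n+".npz",W=pts(c),f=c["frame"]); cv2.imwrite(f"pics/{n}.png",c["frame"]); print(n,c["origin"],c["vfov"])
s=get_state();print(s)
E
```

```text
pics
scene [ 0.99424423 -0.35709884  0.75252211] 42.68850607427347
side [ 0.36486979 -0.45896782  0.48063432] 55.7829525493892
{'time': 0.1, 'qpos': array([-1.34199139e+00,  2.87127738e-01,  1.57804474e+00, -1.47791261e-05,
        1.27858623e+00, -1.50010199e-01]), 'dq': array([ 0.00138143, -0.00022289, -0.00241505, -0.00037088,  0.00037266,
       -0.00131748]), 'joint_efforts': array([ 5.69871681e-04, -4.07298088e+01, -2.93700027e+01, -1.46652364e-04,
        3.38814141e-03,  9.22303684e-06]), 'eef_pos': array([ 0.24949082, -0.62647287,  0.19344414]), 'tcp_rot': array([ 9.82114971e-01,  1.88279077e-01, -4.97259563e-05, -1.08190960e-03]), 'contact_force': array([-0.81944002,  0.00228853,  0.11317881]), 'wrist_torque': array([-0.05812974,  0.00324683,  0.00347535]), 'finger_force': 0.0, 'opening': 0.9996281107248345}
```

View pics/scene.png

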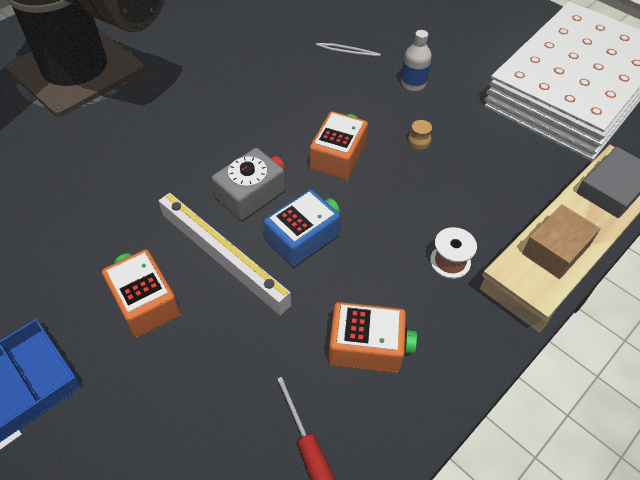

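View pics/side.png

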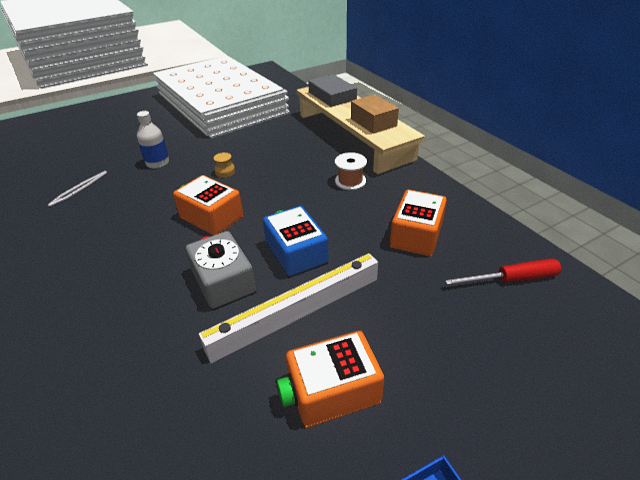

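The scene view shows the blue counter at about (302,225), its green button at (332,205), the fence from (165,200) to (288,300), the timer at (248,180) and an orange look-alike at (340,145). The side view shows the same layout. Next I'll measure them.

```bash
python3 - <<'E'
from h import *
for n,seed in (("scene",dict(counter=(302,225),timer=(248,180),orange=(340,145),fence=(225,250),spool=(455,250))),("side",dict(counter=(297,238),timer=(220,268),orange=(208,202),fence=(290,302)))):
    d=np.load(n+".npz"); W=d["W"]; hsv=cv2.cvtColor(d["f"],cv2.COLOR_BGR2HSV)
    m=(W[...,2]>0.012)&(W[...,0]>-.5)&(np.abs(W[...,2])<.1)
    _,L=cv2.connectedComponents(m.astype(np.uint8),connectivity=4)
    for k,(u,v) in seed.items():
        l=L[v,u]; A=W[(L==l)]; zt=.036 if k=="fence" else .056
        T=A[np.abs(A[:,2]-zt)<.005][:,:2].astype(np.float32)
        r=cv2.minAreaRect(T); print(n,k,l,len(A),np.round(A[:,2].max(),3),"top rect",np.round(r[0],4),np.round(r[1],4),round(r[2],1), np.round(cv2.boxPoints(r),3).tolist())
    g=(hsv[...,0]>45)&(hsv[...,0]<80)&(hsv[...,1]>120)&(L==L[seed["counter"][1],seed["counter"][0]])&(hsv[...,2]>40)
    print("green",g.sum(),np.nanmean(W[g],0))
E
```

```text
scene counter 295 3664 0.061 top rect [0.593  0.0253] [0.0949 0.0702] 86.7 [[0.5550000071525574, -0.019999999552965164], [0.625, -0.024000000208616257], [0.6309999823570251, 0.07100000232458115], [0.5609999895095825, 0.07500000298023224]]
scene timer 293 3303 0.07 top rect [0.4716 0.0265] [0.095  0.0702] 88.5 [[0.4350000023841858, -0.019999999552965164], [0.5059999823570251, -0.02199999988079071], [0.5080000162124634, 0.0729999989271164], [0.43799999356269836, 0.07500000298023224]]
scene orange 289 2684 0.061 top rect [0.5127 0.1885] [0.0692 0.0966] 21.7 [[0.46299999952316284, 0.22100000083446503], [0.49799999594688416, 0.13099999725818634], [0.5630000233650208, 0.15600000321865082], [0.5270000100135803, 0.2460000067949295]]
scene fence 296 3285 0.043 top rect [ 0.5337 -0.0819] [0.2636 0.0244] 1.7 [[0.4020000100135803, -0.07400000095367432], [0.4020000100135803, -0.09799999743700027], [0.6660000085830688, -0.09000000357627869], [0.6650000214576721, -0.06599999964237213]]
scene spool 370 1391 0.051 top rect [0. 0.] [0. 0.] 0.0 [[0.0, 0.0], [0.0, 0.0], [0.0, 0.0], [0.0, 0.0]]
green 94 
[... 363 characters left out ...]
0023841858, -0.020999999716877937], [0.503000020980835, -0.02199999988079071], [0.5059999823570251, 0.0729999989271164], [0.43799999356269836, 0.07500000298023224]]
side orange 17 2533 0.058 top rect [0.5114 0.1878] [0.0692 0.0941] 23.4 [[0.460999995470047, 0.21699999272823334], [0.49799999594688416, 0.13099999725818634], [0.5619999766349792, 0.15800000727176666], [0.5249999761581421, 0.24500000476837158]]
side fence 21 4553 0.04 top rect [ 0.5349 -0.083 ] [0.2616 0.0252] 1.4 [[0.40400001406669617, -0.0729999989271164], [0.40400001406669617, -0.0989999994635582], [0.6660000085830688, -0.09200000017881393], [0.6650000214576721, -0.06700000166893005]]
green 8 [0.60303652 0.06453486 0.04925809]
```

```bash
cat >> h.py <<'E'
def go(x,y,z,ydir):
    "shift (mm, tool axes) and yaw (deg) to world TCP x,y,z with tool y along world heading ydir (deg, mod 180)"
    s=get_state(); M=R.from_quat(s["tcp_rot"]).as_matrix()
    d=M.T@(np.array([x,y,z])-s["eef_pos"])*1000
    h=np.degrees(np.arctan2(M[1,1],M[0,1])); yaw=-((ydir-h+90)%180-90)
    print("shift",np.round(d,1),"yaw",round(yaw,1),"pos",np.round(s["eef_pos"],4),"hdg",round(h,1),"t",round(s["time"],2),"F",np.round(s["contact_force"],1),"open",round(s["opening"],3)); return d,yaw
E
python3 -c "
from h import *
go(.592,.0244,.13,-3.6)"
```

```text
shift [ 558.9 -477.9   64.6] yaw -64.7 pos [ 0.2495 -0.6265  0.1934] hdg -68.3 t 0.1 F [-0.8  0.   0.1] open 1.0
```

```bash
python3 -m crank '[[[559,-478,0],-64.7,0],[[559,-478,0],-64.7,0],[[559,-478,0],-64.7,0],[[559,-478,0],-64.7,0],[[559,-478,0],-64.7,0],[[559,-478,0],-64.7,0],[[559,-478,0],-64.7,0],[[559,-478,0],-64.7,0],[[559,-478,0],-64.7,0],[[559,-478,0],-64.7,0]]' 30; python3 -c "
from h import *
go(.592,.0244,.13,-3.6)"
```

```text
time: 1.1
eef_pos: [0.4829, -0.1826, 0.1944]
tcp_rot: [0.729, 0.685, -0.0, -0.0]
contact_force: [0.2, -1.7, 0.5]
opening: 1.002
finger_force: 0.0
shift [213.4  95.9  64.4] yaw -0.0 pos [ 0.4829 -0.1826  0.1944] hdg -3.6 t 1.1 F [ 0.2 -1.7  0.5] open 1.002
```

```bash
python3 -m crank '[[[212,95,0],0,0],[[212,95,0],0,0],[[212,95,0],0,0],[[212,95,0],0,0],[[212,95,0],0,0],[[212,95,60],0,0],[[212,95,60],0,0],[[212,95,60],0,0],[[212,95,60],0,0]]'; python3 - <<'E'
from h import *
go(.592,.0244,.012,-3.6)
c=read_camera("wrist"); W=pts(c); cv2.imwrite("pics/w1.png",c["frame"])
m=(np.abs(W[...,2]-.056)<.006)
_,L=cv2.connectedComponents(m.astype(np.uint8),connectivity=4)
for l in range(1,L.max()+1):
    A=W[L==l]
    if len(A)>1500:
        r=cv2.minAreaRect(A[:,:2].astype(np.float32)); print(len(A),np.round(r[0],4),np.round(r[1],4),round(r[2],1))
E
```

```text
time: 2.0
eef_pos: [0.5908, 0.0202, 0.1355]
tcp_rot: [0.729, 0.684, 0.0, 0.0]
contact_force: [1.1, 0.0, 0.8]
opening: 0.994
finger_force: 0.0
shift [  4.3   0.9 123.5] yaw -0.1 pos [0.5908 0.0202 0.1355] hdg -3.7 t 2.0 F [1.1 0.  0.8] open 0.994
8054 [0.5166 0.1759] [0.0692 0.0649] 22.6
9846 [0.5911 0.0271] [0.0934 0.0691] 85.9
9040 [0.4711 0.029 ] [0.0943 0.0694] 88.7
8504 [ 0.7787 -0.0395] [0.094  0.0708] 37.4
```

View pics/w1.png

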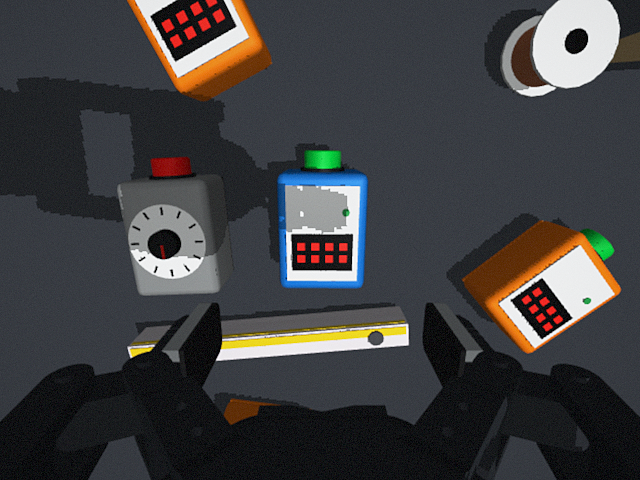

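The wrist view shows the counter at (322,230) with its button up at (322,160), the timer clear to its left and the fence below at y≈335. The wrist measurement agrees, so I'll go down and grip.

```bash
python3 -m crank '[[[4,0,50],0.2,0],[[4,0,90],0.2,0],[[4,0,120],0.2,0],[[4,0,120],0.2,0],[[4,0,120],0.2,60],[[4,0,120],0.2,60],[[4,0,120],0.2,60],[[4,0,120],0.2,60],[[4,0,120],0.2,60]]' 25; python3 -c "
from h import *
go(.592,.0244,.012,-3.8)"
```

```text
time: 2.95
eef_pos: [0.5916, 0.0249, 0.0158]
tcp_rot: [0.73, 0.683, 0.001, 0.001]
contact_force: [-0.2, 0.1, -0.5]
opening: 0.768
finger_force: 0.0
shift [-0.4  0.5  3.8] yaw 0.0 pos [0.5916 0.0249 0.0158] hdg -3.8 t 2.95 F [-0.2  0.1 -0.5] open 0.768
```

```bash
python3 -m crank '[[[0,0,0],0,75],[[0,0,0],0,90],[[0,0,0],0,100],[[0,0,0],0,100]]' 25; python3 - <<'E'
from h import *
go(.592,.0244,.012,-3.8)
c=read_camera("wrist"); cv2.imwrite("pics/w2.png",c["frame"])
E
```

```text
time: 3.35
eef_pos: [0.5915, 0.0249, 0.0161]
tcp_rot: [0.73, 0.683, 0.0, 0.0]
contact_force: [-1.3, -0.7, 6.3]
opening: 0.608
finger_force: 3.1
shift [-0.5  0.6  4.1] yaw 0.0 pos [0.5915 0.0249 0.0161] hdg -3.8 t 3.35 F [-1.3 -0.7  6.3] open 0.608
```

View pics/w2.png

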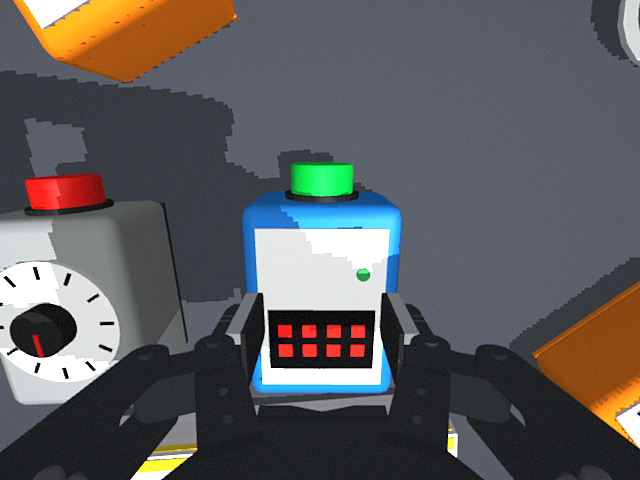

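The pads appear at (245,330) and (395,330), just inside the case edges, and the opening is smaller than 70 mm. I'll check the depths and the side view.

```bash
python3 - <<'E'
from h import *
c=read_camera("wrist"); W=pts(c)
for u,v in ((245,320),(235,360),(258,330),(392,330),(405,330),(320,260),(320,340),(320,180),(250,250),(395,250),(100,250),(265,380),(375,380)): print((u,v),np.round(W[v,u],3))
c=read_camera("side"); cv2.imwrite("pics/s2.png",cv2.resize(c["frame"][130:330,180:420],None,fx=3,fy=3))
E
```

```text
(245, 320) [0.565 0.039 0.085]
(235, 360) [0.567 0.039 0.109]
(258, 330) [0.566 0.026 0.07 ]
(392, 330) [0.618 0.03  0.083]
(405, 330) [0.62  0.036 0.092]
(320, 260) [0.593 0.05  0.055]
(320, 340) [0.59  0.012 0.057]
(320, 180) [0.595 0.083 0.044]
(250, 250) [0.563 0.056 0.054]
(395, 250) [0.625 0.051 0.052]
(100, 250) [0.498 0.06  0.054]
(265, 380) [ 0.562 -0.008  0.056]
(375, 380) [ 0.615 -0.012  0.056]
```

View pics/s2.png

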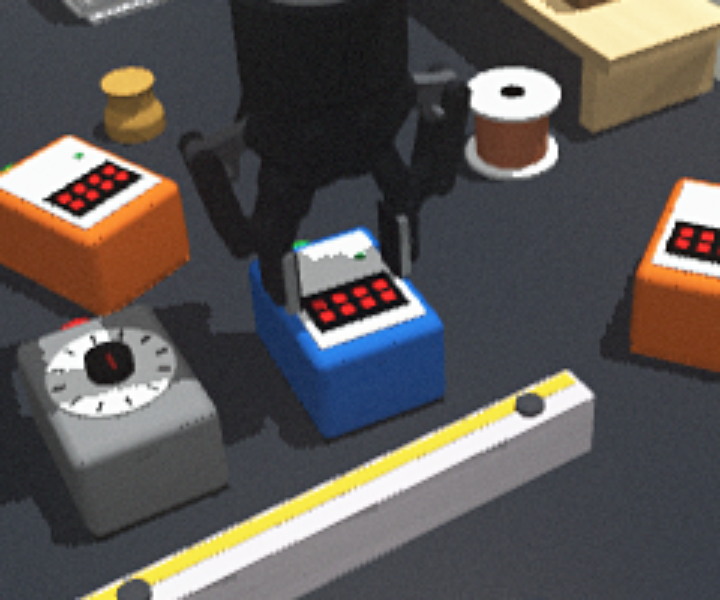

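The side crop shows the pads at (290,290) and (403,250) apparently standing on the counter's top rather than beside it. I'll check the finger depths in more detail.

```bash
python3 - <<'E'
from h import *
c=read_camera("wrist"); W=pts(c); print("cam",c["origin"],c["vfov"])
for u in (250,256,260,388,394):
    print(u,[(v,*np.round(W[v,u]*1000).astype(int).tolist()) for v in range(296,372,10)])
s=get_state(); print(s["qpos"],s["eef_pos"],s["finger_force"],s["contact_force"],s["opening"])
c=read_camera("side"); W=pts(c)
def px(x,y): return int(180+x/3),int(130+y/3)
for x,y in ((290,290),(290,305),(292,260),(403,225),(403,250),(403,268),(404,280),(360,290)): u,v=px(x,y); print((x,y),np.round(W[v,u]*1000))
E
```

```text
cam [0.59642577 0.09664209 0.19506986] 70.1005568838009
250 [(296, -9223372036854775808, -9223372036854775808, -9223372036854775808), (306, 565, 39, 74), (316, 566, 38, 81), (326, 566, 36, 84), (336, 566, 32, 85), (346, 566, 29, 86), (356, 566, 25, 87), (366, 566, 23, 89)]
256 [(296, 565, 39, 63), (306, 566, 38, 71), (316, 566, 34, 73), (326, 566, 31, 74), (336, 566, 27, 75), (346, 565, 23, 76), (356, 565, 19, 77), (366, 558, -2, 54)]
260 [(296, 567, 38, 63), (306, 566, 34, 64), (316, 566, 29, 64), (326, 566, 26, 66), (336, 565, 22, 67), (346, 565, 17, 67), (356, 561, 4, 55), (366, 560, -2, 54)]
388 [(296, 620, 35, 64), (306, 618, 35, 73), (316, 618, 32, 75), (326, 618, 27, 75), (336, 618, 24, 76), (346, 617, 20, 77), (356, 617, 17, 79), (366, 621, -6, 54)]
394 [(296, 623, 35, 64), (306, 620, 35, 74), (316, 619, 36, 82), (326, 618, 33, 85), (336, 618, 30, 86), (346, 618, 26, 87), (356, 617, 23, 89), (366, 617, 20, 90)]
[-1.29164465e-01  3.14854742e-01  1.89850023e+00 -7.92113671e-05
  9.27691110e-01 -6.29990410e-02] [0.59145784 0.02490626 0.01606293] 3.0330897987391836 [-1.56402906 -0.05566691  6.72792865] 0.6107753774656749
(290, 290) [560.  17.  74.]
(290, 305) [559.  17.  65.]
(292, 260) [562.  15.  92.]
(403, 225) [621.  12.  90.]
(403, 250) [619.  10.  77.]
(403, 268) [620.  12.  65.]
(404, 280) [622.  17.  53.]
(360, 290) [598.  17.  57.]<stdin>:4: RuntimeWarning: invalid value encountered in cast
```

The pad tips really stand at z≈0.06, on top of the case. So the true finger height is about 40 mm above what the reported TCP implies, and x and y are right. I'll lift slightly, open, then lower further by camera and force.

```bash
python3 -m crank '[[[0,0,-8],0,0],[[0,0,-8],0,0],[[0,0,-8],0,0],[[0,0,-8],0,0],[[0,0,-8],0,0]]'; python3 -m crank '[[[0,0,15],0,0],[[0,0,25],0,0],[[0,0,25],0,0]]'; python3 - <<'E'
from h import *
go(.592,.0244,.012,-3.8)
c=read_camera("wrist"); W=pts(c); cv2.imwrite("pics/w3.png",c["frame"])
c=read_camera("side"); cv2.imwrite("pics/s3.png",cv2.resize(c["frame"][130:330,180:420],None,fx=3,fy=3)); np.savez("s3.npz",W=pts(c))
E
```

```text
time: 4.1
eef_pos: [0.5906, 0.025, 0.0223]
tcp_rot: [0.73, 0.683, -0.0, -0.0]
contact_force: [0.4, 0.3, -0.3]
opening: 1.002
finger_force: 0.0
time: 4.4
eef_pos: [0.5884, 0.0252, -0.0054]
tcp_rot: [0.73, 0.683, -0.002, -0.002]
contact_force: [0.1, 0.3, -0.2]
opening: 1.003
finger_force: 0.0
shift [ -0.6   3.5 -17.4] yaw -0.0 pos [ 0.5884  0.0252 -0.0054] hdg -3.8 t 4.4 F [ 0.1  0.3 -0.2] open 1.003
```

View pics/s3.png

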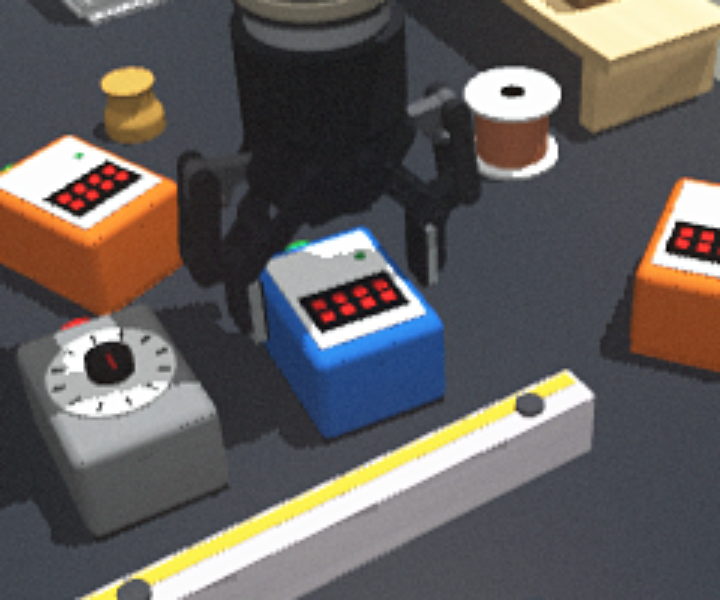

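The pads now straddle the counter, at (255,300) and (430,255). I'll check their bottom height and the clearance to the timer.

```bash
python3 - <<'E'
from h import *
go(.592,.0244,.012,-3.8)
W=np.load("s3.npz")["W"]
for x,y in ((255,300),(258,330),(258,340),(250,330),(432,240),(432,270),(432,280),(436,285),(322,190)): print((x,y),np.round(W[int(130+y/3),int(180+x/3)]*1000))
E
```

```text
shift [ -0.5   1.9 -15.4] yaw 0.0 pos [ 0.5901  0.025  -0.0034] hdg -3.8 t 4.5 F [ 0.1 -0.5 -0.3] open 1.001
(255, 300) [542.  17.  74.]
(258, 330) [542.  17.  55.]
(258, 340) [541.  17.  50.]
(250, 330) [539.  21.  54.]
(432, 240) [637.  12.  74.]
(432, 270) [636.  10.  57.]
(432, 280) [637.  12.  50.]
(436, 285) [667.  61.  -0.]
(322, 190) [577.   7. 131.]
```

```bash
python3 -m crank '[[[0,1,15],0,0],[[0,1,24],0,0],[[0,1,24],0,0],[[0,1,24],0,60],[[0,1,24],0,60],[[0,1,24],0,80],[[0,1,24],0,80],[[0,1,24],0,80]]' 25; python3 - <<'E'
from h import *
go(.592,.0244,-.028,-3.8)
c=read_camera("wrist"); W=pts(c); cv2.imwrite("pics/w4.png",c["frame"])
E
```

```text
time: 5.3
eef_pos: [0.5917, 0.0249, -0.0264]
tcp_rot: [0.73, 0.683, -0.0, -0.0]
contact_force: [0.2, -0.5, -2.5]
opening: 0.814
finger_force: 30.8
shift [-0.5  0.3  1.6] yaw 0.0 pos [ 0.5917  0.0249 -0.0264] hdg -3.8 t 5.3 F [ 0.2 -0.5 -2.5] open 0.814
```

View pics/w4.png

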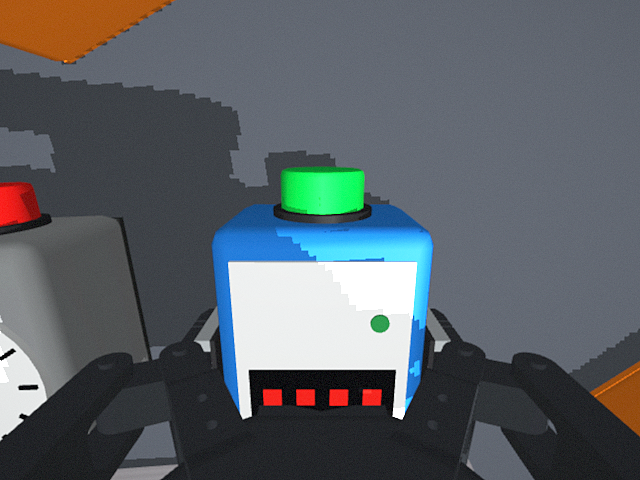

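The case is gripped squarely and the fingers are clear of the timer. Next I square it up and slide it to the fence.

```bash
python3 -c "
from h import *
go(.593,-.016,-.0264,1.55)"; python3 -m crank '[[[-10,0,0],-2.5,80],[[-20,0,0],-5.3,80],[[-30,0,0],-5.3,80],[[-40,0,0],-5.3,80],[[-40,0,0],-5.3,80],[[-40,0,0],-5.3,80]]'; python3 -c "
from h import *
go(.593,-.024,-.0264,1.55)"
```

```text
shift [-40.7   3.9   0.1] yaw -5.3 pos [ 0.5918  0.0249 -0.0263] hdg -3.8 t 5.35 F [ 0.7  0.6 -1.9] open 0.814
time: 5.95
eef_pos: [0.5893, -0.0153, -0.0263]
tcp_rot: [0.698, 0.716, 0.0, -0.0]
contact_force: [0.9, -0.0, -2.0]
opening: 0.814
finger_force: 30.8
shift [-8.8  3.5  0.1] yaw -0.1 pos [ 0.5893 -0.0153 -0.0263] hdg 1.4 t 5.95 F [ 0.9 -0.  -2. ] open 0.814
```

```bash
python3 -m crank '[[[-3,0,0],0,80],[[-5,0,0],0,80],[[-6,0,0],0,80],[[-6,0,0],0,80]]';  python3 -m crank '[[[-1,0,0],0,80],[[-1,0,0],0,80]]';python3 -m crank '[[[-1,0,0],0,80],[[-1,0,0],0,80]]'
```

```text
time: 6.35
eef_pos: [0.5894, -0.021, -0.0263]
tcp_rot: [0.698, 0.716, 0.0, -0.0]
contact_force: [-0.8, 0.3, -1.8]
opening: 0.817
finger_force: 30.8
time: 6.55
eef_pos: [0.5894, -0.0221, -0.0263]
tcp_rot: [0.698, 0.716, -0.0, 0.0]
contact_force: [0.4, 0.0, -0.8]
opening: 0.818
finger_force: 30.8
time: 6.75
eef_pos: [0.5894, -0.0227, -0.0263]
tcp_rot: [0.698, 0.716, 0.0, -0.0]
contact_force: [0.7, 1.9, -1.7]
opening: 0.813
finger_force: 30.8
```

```bash
python3 -m crank '[[[-1,0,0],0,80],[[-1,0,0],0,80]]';python3 -m crank '[[[-1,0,0],0,80],[[-1,0,0],0,80]]'
```

```text
time: 6.95
eef_pos: [0.5894, -0.0227, -0.0262]
tcp_rot: [0.698, 0.716, 0.001, -0.001]
contact_force: [-0.7, 6.0, -0.9]
opening: 0.814
finger_force: 31.0
time: 7.15
eef_pos: [0.5894, -0.0226, -0.0261]
tcp_rot: [0.698, 0.716, 0.001, -0.001]
contact_force: [0.5, 8.4, 0.4]
opening: 0.817
finger_force: 31.1
```

```bash
python3 -m crank '[[[0,0,0],0,0],[[0,0,0],0,0],[[0,0,0],0,0],[[0,0,0],0,0],[[0,0,-40],0,0],[[0,0,-70],0,0],[[50,0,-70],0,255],[[100,0,-70],0,255],[[100,0,-70],0,255],[[100,0,-70],0,255]]'; python3 - <<'E'
from h import *
go(.5894,.075,-.024,1.55)
c=read_camera("wrist"); W=pts(c); cv2.imwrite("pics/w5.png",c["frame"])
for n in ("scene","side"):
    c=read_camera(n);W=pts(c); m=(np.abs(W[...,2]-.056)<.005)&(np.abs(W[...,0]-.59)<.06)&(np.abs(W[...,1]+.02)<.07)
    hsv=cv2.cvtColor(c["frame"],cv2.COLOR_BGR2HSV)
    r=cv2.minAreaRect(W[m][:,:2].astype(np.float32)); print(n,r)
    g=(hsv[...,0]>45)&(hsv[...,0]<80)&(hsv[...,1]>120)&(np.abs(W[...,0]-.59)<.04)&(np.abs(W[...,1]-.03)<.04)
    print(g.sum(), W[g].mean(0), W[g].max(0) if g.any() else '')
E
```

```text
time: 8.15
eef_pos: [0.5868, 0.0756, 0.0437]
tcp_rot: [0.697, 0.717, -0.0, 0.0]
contact_force: [0.0, -0.6, -0.8]
opening: 0.332
finger_force: 0.0
shift [-0.7  2.6 67.7] yaw 0.1 pos [0.5868 0.0756 0.0437] hdg 1.6 t 8.15 F [ 0.  -0.6 -0.8] open 0.332
scene ((0.5908809900283813, -0.02227512001991272), (0.07016567885875702, 0.09520488232374191), 1.5692501068115234)
104 [0.5933011  0.03424404 0.04135162] [0.61015703 0.04339507 0.0591396 ]
side ((0.5891671180725098, -0.023041099309921265), (0.06844828277826309, 0.0938233807682991), 0.6260040402412415)
17 [0.59330148 0.02572599 0.04617717] [0.60858569 0.04005083 0.05721199]
```

View pics/w5.png

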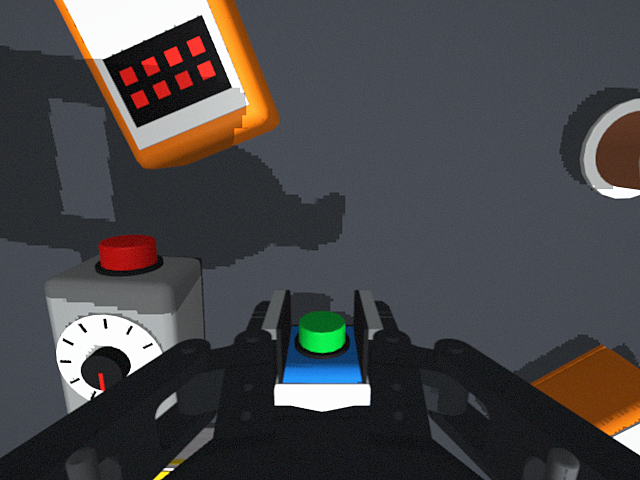

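The counter stands square at the fence: its angle is 1.6° against 1.55° for the fence. Its button is at (322,330), between the closing pads and below them. I'll shut the fingers and descend behind the button.

```bash
python3 -m crank '[[[0,2.5,0],0,255],[[0,2.5,0],0,255],[[0,2.5,0],0,255],[[0,2.5,30],0,255],[[0,2.5,55],0,255],[[0,2.5,66],0,255],[[0,2.5,66],0,255]]'; python3 - <<'E'
from h import *
go(.589,.055,-.024,1.55)
c=read_camera("side"); cv2.imwrite("pics/s5.png",cv2.resize(c["frame"][130:330,180:420],None,fx=3,fy=3))
c=read_camera("wrist"); W=pts(c); cv2.imwrite("pics/w6.png",c["frame"])
E
```

```text
time: 9.0
eef_pos: [0.5876, 0.0749, -0.0243]
tcp_rot: [0.698, 0.716, -0.001, -0.002]
contact_force: [0.3, -0.6, 0.7]
opening: -0.002
finger_force: 0.0
shift [-19.9   0.9  -0.3] yaw -0.1 pos [ 0.5876  0.0749 -0.0243] hdg 1.5 t 9.0 F [ 0.3 -0.6  0.7] open -0.002
```

View pics/w6.png

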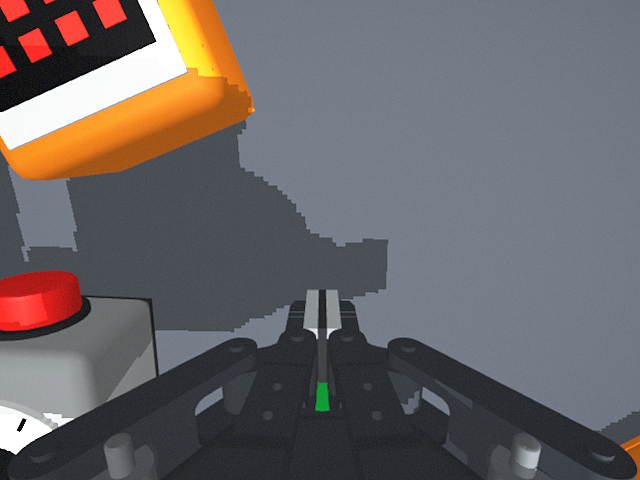

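The shut fingers at (322,310) are behind the button, with green showing at (322,400), and are centred on it. I'll advance until contact.

```bash
python3 -m crank '[[[-10,0.5,0],0,255],[[-18,0.5,0],0,255],[[-19,0.5,0],0,255],[[-19,0.5,0],0,255]]'; for i in 1; do python3 -m crank '[[[-2,0,0],0,255],[[-4,0,0],0,255],[[-4,0,0],0,255]]'; done; python3 -m crank '[[[-2,0,0],0,255],[[-2,0,0],0,255]]'
```

```text
time: 9.5
eef_pos: [0.5908, 0.0554, -0.0217]
tcp_rot: [0.698, 0.716, 0.0, 0.0]
contact_force: [-0.7, 0.4, 0.3]
opening: -0.001
finger_force: 0.0
time: 9.8
eef_pos: [0.5904, 0.052, -0.0223]
tcp_rot: [0.698, 0.716, -0.0, -0.0]
contact_force: [0.1, 0.6, 1.1]
opening: -0.003
finger_force: 0.0
time: 10.0
eef_pos: [0.5905, 0.0506, -0.0223]
tcp_rot: [0.698, 0.716, 0.0, -0.0]
contact_force: [0.3, 2.6, 0.7]
opening: -0.001
finger_force: 1.6
```

Contact comes at about y=0.051. I'll press in about 8 mm.

```bash
python3 -m crank '[[[-2,0,0],0,255],[[-4,0,0],0,255],[[-6,0,0],0,255],[[-6,0,0],0,255]]'; python3 -m crank '[[[-1,0,0],0,255],[[-2,0,0],0,255],[[-2,0,0],0,255]]'
```

```text
time: 10.4
eef_pos: [0.5906, 0.0449, -0.0223]
tcp_rot: [0.698, 0.716, 0.001, -0.001]
contact_force: [-0.9, 6.5, 0.6]
opening: -0.002
finger_force: 3.2
time: 10.7
eef_pos: [0.5906, 0.0439, -0.0223]
tcp_rot: [0.698, 0.716, 0.001, -0.001]
contact_force: [0.6, 9.4, 0.5]
opening: -0.005
finger_force: 4.6
```

```bash
python3 -m crank '[[[-1,0,0],0,255],[[-2,0,0],0,255],[[-2,0,0],0,255],[[-2,0,0],0,255],[[-2,0,0],0,255],[[-2,0,0],0,255],[[-2,0,0],0,255],[[-2,0,0],0,255],[[-2,0,0],0,255],[[-2,0,0],0,255]]'
```

```text
time: 11.7
eef_pos: [0.5906, 0.044, -0.0222]
tcp_rot: [0.698, 0.716, 0.002, -0.002]
contact_force: [-0.8, 14.9, 2.0]
opening: -0.002
finger_force: 7.6
```

Bottomed out: the force is rising with no further motion, and it was held for about 0.9 s. I'll back off and check.

```bash
python3 -m crank '[[[4,0,0],0,255],[[8,0,0],0,255],[[14,0,0],0,255],[[25,0,0],0,255],[[35,0,0],0,255],[[35,0,-40],0,255],[[35,0,-80],0,255],[[35,0,-110],0,255],[[35,0,-110],0,255],[[35,0,-110],0,255]]'; python3 - <<'E'
from h import *
go(.6,.08,.1,1.55)
for n,k in (("scene",1),("side",0)):
    c=read_camera(n);W=pts(c); hsv=cv2.cvtColor(c["frame"],cv2.COLOR_BGR2HSV)
    for q,(x,y) in dict(counter=(.59,-.02),timer=(.471,.027)).items():
        m=(np.abs(W[...,2]-.056)<.005)&(np.abs(W[...,0]-x)<.058)&(np.abs(W[...,1]-y)<.07)
        print(n,q,cv2.minAreaRect(W[m][:,:2].astype(np.float32)))
    g=(hsv[...,0]>45)&(hsv[...,0]<80)&(hsv[...,1]>120)&(np.abs(W[...,0]-.59)<.04)&(np.abs(W[...,1]-.03)<.04)
    print(g.sum(), W[g].mean(0), W[g].max(0))
    if k: cv2.imwrite("pics/end.png",cv2.resize(c["frame"][100:340,140:440],None,fx=2.5,fy=2.5))
E
```

```text
time: 12.7
eef_pos: [0.5904, 0.0751, 0.0886]
tcp_rot: [0.698, 0.716, 0.0, 0.001]
contact_force: [-0.2, -0.2, -0.1]
opening: -0.002
finger_force: 0.0
shift [  4.7   9.7 -11.4] yaw -0.0 pos [0.5904 0.0751 0.0886] hdg 1.5 t 12.7 F [-0.2 -0.2 -0.1] open -0.002
scene counter ((0.591571569442749, -0.02255135029554367), (0.0703308954834938, 0.09380660206079483), 1.7841662168502808)
scene timer ((0.4721793234348297, 0.026581285521388054), (0.09509757906198502, 0.07101794332265854), 88.35322570800781)
100 [0.5930941  0.03422788 0.04112242] [0.60975882 0.0423199  0.05808156]
side counter ((0.5893431901931763, -0.023365113884210587), (0.06847812980413437, 0.09398020803928375), 1.972434639930725)
side timer ((0.47030797600746155, 0.026705855503678322), (0.09462929517030716, 0.0683991014957428), 88.31187438964844)
17 [0.59355108 0.0260589  0.04572197] [0.60931213 0.04026045 0.0566804 ]
```

View pics/end.png

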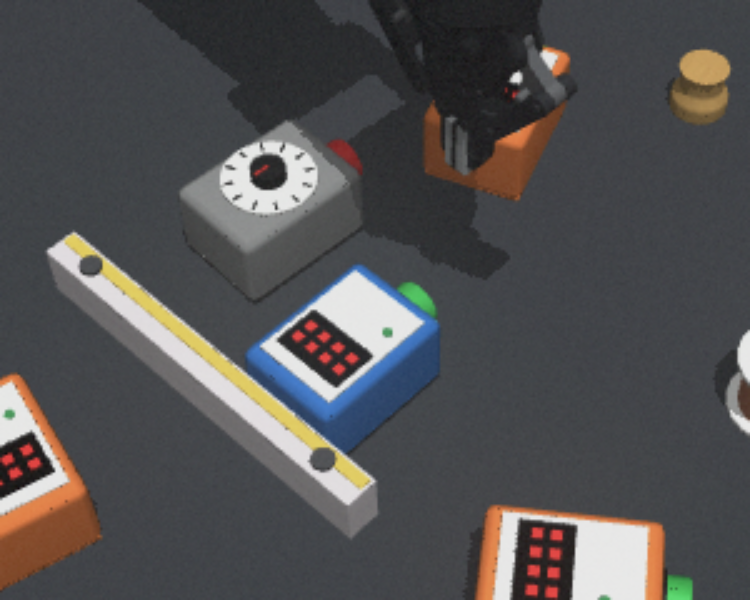

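The counter at (345,350) sits flush and square at the fence with its button out at (417,298). The timer hasn't moved and the arm is clear.

```bash
python3 -c "
from plant import ctrl
print(ctrl.sign_off())"
```

```text
the job is handed in; nothing more can be done
None
```

The counter is square against the fence; its green button was pressed fully in, held for about 0.9 s and has sprung back out, the timer stands where it was, and the job was handed in at about 13 s — though on my first try to grip the counter, the fingertips touched its top lightly (about 7 N), because the reported tool height read about 40 mm too low.

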